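# Fit the amber filter slider and set the inspection lamp

### The arm

A 7-joint arm with a two-finger parallel gripper is mounted at the origin on the work surface. World frame = base frame: x ahead of the robot, y to its left, z up, the work surface at z = 0. Lengths are in mm, angles in rad, forces in N, time in s.
With the tool pointing down it reaches from about 400 to 925 mm from the base axis. Payload 4.1 kg.
Tool frame: the origin (TCP) lies at the very end of the fingers, on their centre line; the grasp point (between the pads) lies bot.grip_depth behind it (bot.grip_depth is the distance from the TCP to the grasp point, in mm); z points along the fingers, x is the direction in which the jaws open and shut, and the axes are right-handed (so a half turn about z gives the same grasp; the last joint's range is limited). The gripper opens to 85 mm and grips with 20 to 120 N. Pads are 22 mm wide; open, the fingers measure 114 mm over their backs; the gripper's body (76 mm by 85 mm) begins 54 mm behind the grasp point. The pads swing forward as they close: fully open they stand 13 mm farther back than shut.
Start: joints at [1.182, 0.398, 0.045, 1.537, -0.019, 1.207, -0.051], TCP at [185.781, -622.92, 231.347] pointing down, gripper open.
Joint ranges: [-2.82, 2.82], [-0.49, 2.23], [-1.37, 1.46], [0, 2.46], [-1.36, 4.5], [0.23, 2], [-2.94, 2.94]. Speed limits (rad/s): [2.57, 2.57, 3.14, 3.14, 3.14, 3.14, 3.14].

### API

Orientations are given as a unit quaternion [x, y, z, w].
In Python, from bench import bot, grab_frame, get_calibration gives the robot as it stands.
- The arm moves only by the shell command python3 -m inch 'ROWS' [FORCE]. ROWS is JSON, a list of rows, each a list of 7 numbers: the turn, a rotation vector about the world's x, y, z in degrees, then the shift along the world's x, y, z in m, then the closure, from 0 (fully open) to 1 (shut). A call has exactly 5 rows; each row shifts and turns the pose as measured when the row begins; what a row does not reach is not made up. A row lasts 1/8 s, in which the tool goes at most 62.5 mm and 10.7 degrees, less where a joint would pass 70% of its speed; a pose out of reach is approached as far as the arm can. A call is refused whole if a number of a shift passes 0.0625 or a number of a turn 10.7, either way. A call with a gripper value outside its range is refused whole. The fingers move at their own pace and stop on an object; FORCE is the grip in N (left out, the last holds). Time passes only in rows, so rows that do not move let the fingers close, or fill a call up. It gives the time, the measured TCP pose, the force and the opening at its end, in the units of the state.
- bot.observe(): the state, without advancing time (a new reading comes with each control period).
- grab_frame(name): name is "side" or "top"; returns the picture (384x512x3 uint8, red, green, blue); there is no depth.
- get_calibration(name): a dict with "intrinsics" (3x3 intrinsics, pixels), "pose" (4x4, takes a point from camera to world coordinates). Camera axes: x right, y up, looking along -z (the intrinsics and any distortion apply to the point x, -y, -z); pixel columns grow to the right and rows downward; lengths in mm; the calibration is good to about 2 mm. A picture is of the moment at which its call begins. get_calibration takes no time and is no camera call.
- bot.sign_off(): hands the job in, once; it reports no verdict.
The state is a dict: "time_s": time; "qpos": joint angles; "joint_vel": joint speeds; "tau": joint torques, N m; "tcp_pos": TCP position; "tcp_rot": TCP orientation; "contact_force": force on the tool from outside, world axes, zero at the start; "torque": the same for the moment, N m; "gripper_width": opening from 0.0 (shut) to 1.0 (fully open).
Only numpy, scipy, OpenCV 4.12 (cv2) and the standard library are available. Lean on these libraries where they do the work, as an engineer would, in place of code of your own. Each camera call takes 0.05 s, during which the arm holds its last target. There are 200 camera calls.

### The job

Get the inspection lamp ready for checking the objectives: take the filter slider with the yellow grip out of the clear tray and fit it in the lamp's filter bed, yellow grip outwards, so that it drops fully home over the key and lies flat. With the filter in, let go and roll the lamp's brightness wheel with a fingertip until its orange band stands at the orange index marks on the panel. Leave the objectives, the other slider and the other parts where they are.

Things in the scene. Friction and masses are not known exactly. Their poses are not given: they have to be found in the camera images.
- filter_mid (a point): Filter slider to fit, 150 g: flat aluminium frame with amber glass, 110 x 44 x 14 mm, and a yellow grooved grip (tail) 60 x 24 x 14 mm carrying on from its end at the same level, 170 mm in all. The point is the frame's centre, half-way up (7 mm). x points along the slider from the yellow grip to the leading end, z up: frame x -55 to +55 mm, yellow grip -115 to -55
- filter_tail (a point): Yellow grip of the slider, half-way up, 24 mm wide here: 88 mm behind filter_mid along the slider's -x. Same axes. It ends 27 mm behind this point
- filter_notch (a point): Middle of the key notch of the slider, half-way up: 17 mm long, cut 8 mm deep into the frame's +y edge, right through. 38.5 mm behind filter_mid, y +18 mm. Same axes
- filter2_mid (a point): The other slider, same shape, with green glass and a blue grip, in the tray's other pocket; to be left there
- tray_mid (a point): Clear acrylic tray, fixed, 200 (x) by 190 (y) by 18 mm high, floor 4 mm thick; the point is the middle of the floor's top. The sliders lie along x, flush with the tray's top, in close pockets at y +40 and -40 with 3 mm play; the yellow grip cannot be gripped there
- tray_trough (a point): Middle of the tray's finger trough, on the floor: open down to the floor, 36 mm wide (x -18 to +18 of this point) and across the whole tray. Only here can fingers reach beside a slider: grip it across its 44 mm width, at 10 mm behind filter_mid. Between the two sliders the trough is free over 36 mm
- mat_mid (a point): Black rubber bench mat, fixed, 240 (x) by 120 mm (y), 2 mm thick, clear of things: the place to lay the slider down and take it again by its yellow grip. The point is the middle of its top
- lamp_seat (a point): On the inspection lamp (white hood on a grey base, fixed): where filter_mid must come, with the same axes; x points level into the lamp, z up. Filter bed: a pocket 116 x 49 mm, 6 mm deep, x -58 to +58, floor 7 mm below the point and 40 mm over the bench, wall tops at z -1 mm; its near wall has a 30 mm gap for the yellow grip. A seated slider has 2.5 to 3 mm play all round
- lamp_key (a point): Middle of the orange key in the filter bed: 12 mm long, 8 mm wide, standing 6 mm high on the bed's floor (as high as the walls) at its +y side; it goes into the slider's notch. 38.5 mm before lamp_seat, y +20.5 mm. Same axes
- lamp_mouth (a point): Middle of the hood's opening over the bed: 80 mm wide, 32 mm high (z -16 to +16 of this point), in the hood's upright front face, 20 mm before lamp_seat. Same axes. The hood is 160 mm wide and reaches 105 mm over the bench: a gripper has no room in it, so the slider must be held by its yellow grip to go in and then be lowered into the pocket
- dial_top (a point): Highest point of the brightness wheel's rim (a fixed point, the wheel turns under it), 96 mm behind and 66 mm above lamp_seat; same axes. Wheel black, ribbed, 60 mm in diameter, 14 mm wide, axle along y, 8 mm proud of a level panel in a slot 20 mm wide and 54 mm long. Orange index marks on the panel beside the slot are level with this point
- dial (a joint): Turn of the brightness wheel in rad, 0 (off, a stop) to 3.2 (a stop). It grows as the top of the rim is rolled along lamp_seat's +x, away from the filter bed. At 1.90 the wheel's orange band stands at the index marks (30 mm of rim per rad). Light drag, under 1 N at the rim; stays where left; a light press of a few newtons rolls it without slipping
- objective0_mid (a point): Chrome microscope objective, 29 mm in diameter, 42 mm high, standing; the point is half-way up. To be left alone
- objective1_mid (a point): Chrome microscope objective, 29 mm in diameter, 52 mm high, standing; the point is half-way up. To be left alone
- objective2_mid (a point): Chrome microscope objective, 29 mm in diameter, 58 mm high, standing; the point is half-way up. To be left alone
- objective3_mid (a point): Chrome microscope objective, 29 mm in diameter, 62 mm high, standing; the point is half-way up. To be left alone
- cap: Red dust cap, 38 mm in diameter, 16 mm high, origin under its centre. To be left alone
- shaft: Knurled steel coarse-focus shaft, 150 mm long along its x, 30 mm thick, lying; origin under its middle. To be left alone

How it is judged (in metres and radians):
On the way, in this order (a step that is already met when the one before it is completed fails the run):
1. the yellow-gripped slider lies fully home in the filter bed, let go, with the brightness wheel not yet turned up (distance between filter_mid and lamp_seat below 0.0065 m and z of filter_mid in the frame of lamp_seat below 0.0025 m and angle between filter_mid's own z axis and vertical below 0.035 rad and angle between the x axis of filter_mid and the x axis of lamp_seat, either way round below 0.1 rad and contact force between the fingers and filter below 0.2 N and value of joint dial below 1.4 rad), for 0.2 s.
2. a fingertip is laid on the brightness wheel (contact force between the fingers and dial above 0.2 N), for 0.05 s.
3. the brightness wheel stands with its band at the marks, the slider still home (value of joint dial between 1.75 and 2.05 rad and distance between filter_mid and lamp_seat below 0.0065 m and z of filter_mid in the frame of lamp_seat below 0.0025 m and angle between filter_mid's own z axis and vertical below 0.035 rad and angle between the x axis of filter_mid and the x axis of lamp_seat, either way round below 0.1 rad), for 0.2 s.
At the end, for the whole second after the job is handed in: The yellow-gripped slider lies flat and fully home in the lamp's filter bed (centre within 6.5 mm of lamp_seat and no more than 2.5 mm above it, tilt under 0.035 rad, in line within 0.1 rad), released and at rest; the brightness wheel stands still at 1.75 to 2.05 rad (all of step 3 and contact force between the fingers and filter below 0.2 N and velocity of joint dial below 0.05 rad/s and linear speed of filter below 0.02 m/s); the robot touches nothing.
It fails at once if the other slider is moved more than 25 mm (distance of filter2_mid from where it was at the start of the episode above 0.025 m).
It fails at once if an objective is moved more than 25 mm (distance of any of objective0_mid, objective1_mid, objective2_mid, objective3_mid from where it was at the start of the episode above 0.025 m).
It fails at once if the dust cap or the focus shaft is moved more than 25 mm (distance of any of cap, shaft from where it was at the start of the episode above 0.025 m).
It also fails if it takes over 64 s, if anything falls off the work surface, if the arm or the gripper's body presses on something with over 40 N, if the wrist force passes 120 N, or if a joint passes its speed limit or range.

## Working session

There is one attempt and no reset: what is moved stays moved. The work goes in short steps, Python scripts to look and compute and a shell command to move; the robot and the scene stay as the last step left them, time stands still between calls to the robot, and variables do not carry over. Pictures are saved under pics/ and viewed, about 8 in all and at most 12, crops included, and the job is handed in when it is done.

```bash
ls; mkdir -p pics
python3 - <<'E'
from bench import bot, grab_frame, get_calibration
import cv2,numpy as np
np.set_printoptions(suppress=True,precision=2)
for n in("top","side"):
    f=grab_frame(n); cv2.imwrite(f"pics/{n}0.png",cv2.resize(f[:,:,::-1],(800,600),interpolation=cv2.INTER_CUBIC))
    cv2.imwrite(f"pics/{n}0raw.png",f[:,:,::-1])
    c=get_calibration(n);print(n,c)
print(bot.observe(),bot.grip_depth)
E
```

```text
pics
top {'intrinsics': array([[441.45,   0.  , 253.77],
       [  0.  , 441.45, 193.72],
       [  0.  ,   0.  ,   1.  ]]), 'pose': array([[  -0.01,    1.  ,   -0.09,  485.12],
       [  -1.  ,   -0.01,    0.01,   -2.59],
       [   0.01,    0.09,    1.  , 1227.95],
       [   0.  ,    0.  ,    0.  ,    1.  ]])}
side {'intrinsics': array([[419.84,   0.  , 262.64],
       [  0.  , 419.84, 189.74],
       [  0.  ,   0.  ,   1.  ]]), 'pose': array([[   1.  ,    0.07,   -0.06,  551.55],
       [  -0.09,    0.73,   -0.68, -642.55],
       [  -0.  ,    0.68,    0.74,  791.93],
       [   0.  ,    0.  ,    0.  ,    1.  ]])}
{'time_s': 0.1, 'qpos': array([ 1.18,  0.4 ,  0.05,  1.54, -0.02,  1.21, -0.05]), 'joint_vel': array([-0., -0.,  0., -0.,  0., -0.,  0.]), 'tau': array([  0.  , -47.63,   1.37, -25.5 ,   0.01,   0.  ,  -0.  ]), 'tcp_pos': array([ 185.61, -622.34,  230.36]), 'tcp_rot': array([ 0.8, -0.6, -0. , -0. ]), 'contact_force': array([-0.08,  0.9 ,  0.15]), 'torque': array([ 0.04,  0.02, -0.01]), 'gripper_width': 0.9978484083809989} 18.700000000000003
```

View pics/top0.png

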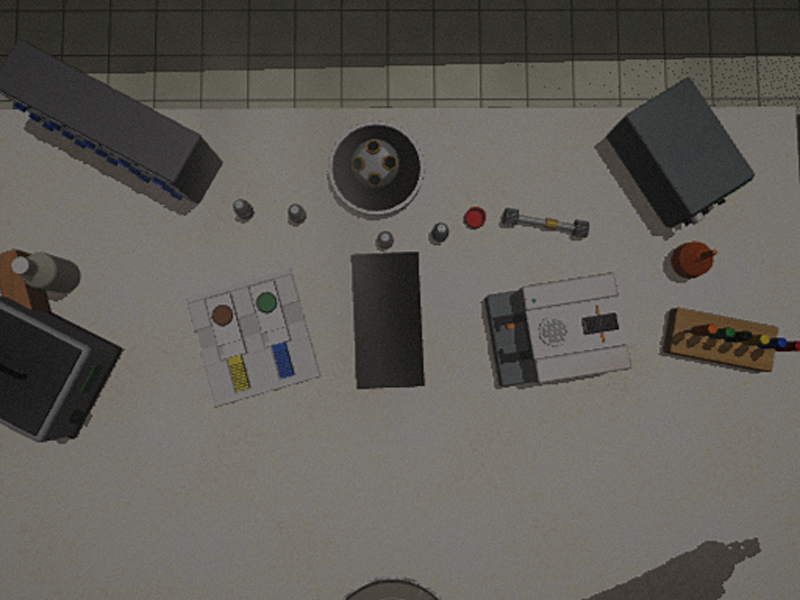

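View pics/side0.png

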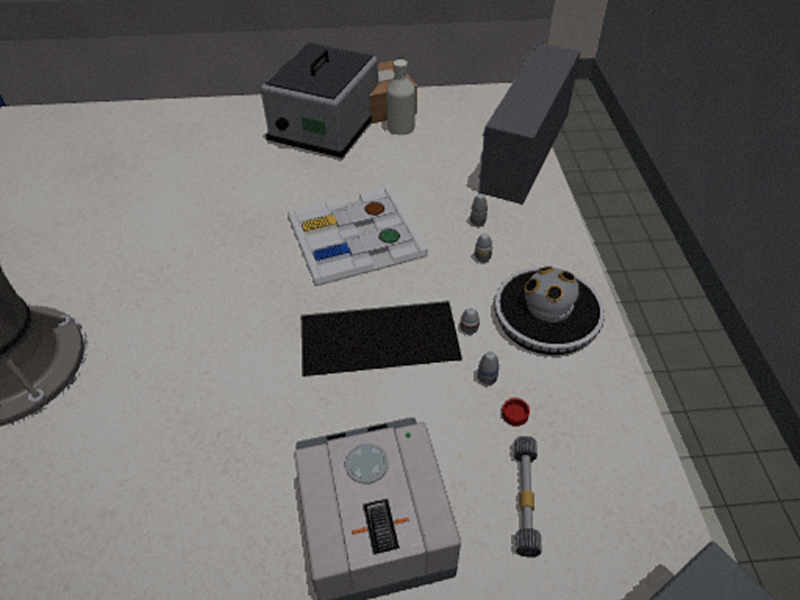

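The top view (up = +x, right = −y) shows the tray left at (253,338) and the yellow grip at (238,372), towards the robot. The mat is at (388,320), and the lamp bed at (510,330) opens to +y with the dial at (600,322). The side view agrees. Next: enlarged crops for measuring.

```bash
cat > h.py <<'E'
from bench import bot, grab_frame, get_calibration
import cv2,numpy as np
np.set_printoptions(suppress=True,precision=2)
C={n:get_calibration(n) for n in("top","side")}
def px2w(n,u,v,z):
    K,P=C[n]["intrinsics"],C[n]["pose"]
    d=P[:3,:3]@np.array([(u-K[0,2])/K[0,0],-(v-K[1,2])/K[1,1],-1]);o=P[:3,3]
    return o+d*(z-o[2])/d[2]
def w2px(n,p):
    K,P=C[n]["intrinsics"],C[n]["pose"]
    q=P[:3,:3].T@(np.array(p,float)-P[:3,3]);return np.array([K[0,0]*q[0]/-q[2]+K[0,2],K[1,1]*-q[1]/-q[2]+K[1,2]])
def crop(img,u0,v0,w,h,s):
    c=cv2.resize(img[v0:v0+h,u0:u0+w],None,fx=s,fy=s,interpolation=cv2.INTER_CUBIC)
    c=np.clip(c.astype(float)*1.5,0,255).astype(np.uint8)
    for k in range(0,w,10): cv2.line(c,(k*s,0),(k*s,6),(0,0,255),1); cv2.putText(c,str(u0+k),(k*s,16),0,.35,(0,0,255),1)
    for k in range(0,h,10): cv2.line(c,(0,k*s),(6,k*s),(0,0,255),1); cv2.putText(c,str(v0+k),(8,k*s+4),0,.35,(0,0,255),1)
    return c
E
python3 - <<'E'
from h import *
t=cv2.imread("pics/top0raw.png")
a=crop(t,112,165,100,100,4);b=crop(t,305,165,100,100,4)
cv2.imwrite("pics/c1.png",np.hstack([a,b]))
s=cv2.imread("pics/side0raw.png")
a=crop(s,180,115,100,75,4);b=crop(s,185,262,100,118,4)
cv2.imwrite("pics/c2.png",np.hstack([cv2.copyMakeBorder(a,0,172,0,0,0),b]))
E
```

```text
(no output)
```

View pics/c1.png

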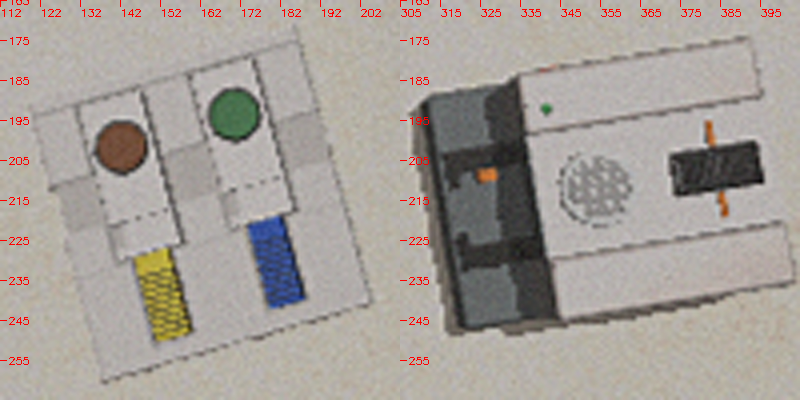

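View pics/c2.png

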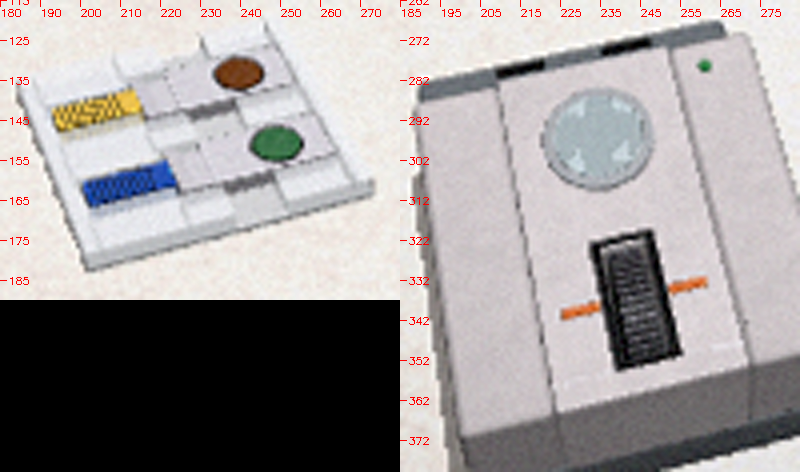

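```bash
cat > m.py <<'E'
from h import *
T=lambda x,y,z:px2w("top",112+x/4,165+y/4,z)
L=lambda x,y,z:px2w("top",305+(x-400)/4,165+y/4,z)
S=lambda x,y,z:px2w("side",180+x/4,115+y/4,z)
D=lambda x,y,z:px2w("side",185+(x-400)/4,262+y/4,z)
def rep(n,pts):
    p=np.array(pts);print(n,"mean",p.mean(0)[:2],"sides",[round(float(np.linalg.norm(p[i]-p[i-1])),1) for i in range(len(p))],"angles",[round(float(np.degrees(np.arctan2(*(p[i]-p[i-1])[1::-1]))),1) for i in range(len(p))])
rep("tray",[T(35,113,18),T(298,40,18),T(371,303,18),T(103,382,18)])
rep("grip",[T(133,251,18),T(172,247,18),T(191,333,18),T(155,343,18)])
rep("glass",[T(122,147,17),T(234,115,17)])
rep("tray side",[S(85,270,18),S(15,90,18),S(372,182,18)])
rep("glass side",[S(239,72,17),S(276,143,17)])
rep("grip side",[S(52,108,18),S(134,91,18),S(141,112,18),S(62,132,18)])
rep("mat",[px2w("top",x*.64,y*.64,2) for x,y in((351,254),(417,252),(424,385),(357,388))])
print("key",L(487,174,46))
rep("hoodfront",[L(520,75,105),L(560,318,105)]);rep("hoodback",[L(750,38,105),L(795,282,105)])
rep("hoodtop",[L(520,75,105),L(750,38,105),L(795,282,105),L(560,318,105)])
rep("slot",[L(670,152,105),L(758,141,105),L(764,180,105),L(675,193,105)])
rep("marks",[L(710,133,105),L(722,204,105)])
rep("slot s",[D(590,243,105),D(653,230,105),D(682,354,105),D(615,371,105)])
rep("marks s",[D(560,316,105),D(708,281,105)])
E
python3 m.py
```

```text
tray mean [525.78 237.87] sides [189.8, 186.6, 187.7, 188.6] angles [15.1, -74.6, -164.3, 106.0]
grip mean [468.25 263.8 ] sides [64.4, 26.6, 59.9, 25.2] angles [14.2, -84.5, -166.8, 105.1]
glass mean [579.15 254.99] sides [79.5, 79.5] angles [105.8, -74.2]
tray side mean [507.57 189.46] sides [201.3, 188.7, 268.7] angles [-161.4, 105.7, -25.9]
glass side mean [579.75 256.56] sides [80.9, 80.9] angles [105.3, -74.7]
grip side mean [468.28 261.51] sides [27.0, 58.9, 23.5, 56.9] angles [106.0, 12.8, -78.7, -163.7]
mat mean [560.64   4.37] sides [239.0, 118.5, 237.6, 118.4] angles [2.5, -88.5, -177.5, 92.2]
key [ 545.39 -207.53   46.  ]
hoodfront mean [ 528.3  -230.73] sides [156.4, 156.4] angles [8.1, -171.9]
hoodback mean [ 550.72 -379.92] sides [157.9, 157.9] angles [8.5, -171.5]
hoodtop mean [ 539.51 -305.32] sides [156.4, 150.2, 157.9, 151.5] angles [8.1, -81.2, -171.5, 98.3]
slot mean [ 546.33 -344.19] sides [26.3, 56.9, 25.1, 57.7] angles [5.3, -83.2, -173.1, 97.9]
marks mean [ 545.08 -343.66] sides [45.8, 45.8] angles [7.8, -172.2]
slot s mean [ 545.46 -343.33] sides [56.5, 27.6, 55.6, 28.2] angles [98.0, 7.2, -81.4, -170.8]
marks s mean [ 545.36 -343.56] sides [63.6, 63.6] angles [-171.4, 8.6]
```

Measurements are consistent: the key predicted from the marks matches the measured key within 0.5 mm, and the lateral slider estimates agree. Results:
- filter_mid ≈ (550, 286), yaw 15.3°
- seat ≈ (531, −249), yaw −81.5°
- dial_top ≈ (545, −344)

I'll move to above the tray with the tool's half turn, so joint 7 stays mid-range later.

```bash
python3 -m inch '[[0,0,10.5,0.049,0.037,0,0],[0,0,10.5,0.049,0.037,0,0],[0,0,10.5,0.049,0.037,0,0],[0,0,10.5,0.049,0.037,0,0],[0,0,10.5,0.049,0.037,0,0]]'
python3 -m inch '[[0,0,10.5,0.049,0.037,0,0],[0,0,10.5,0.005,0.061,0,0],[0,0,10.5,0.005,0.061,0,0],[0,0,10.5,0.005,0.061,0,0],[0,0,10.5,0.005,0.061,0,0]]'
python3 -m inch '[[0,0,10.5,0.005,0.061,0,0],[0,0,10.5,0.005,0.061,0,0],[0,0,10.5,0.005,0.061,0,0],[0,0,10.5,0.005,0.061,0,0],[0,0,10.5,0.005,0.061,0,0]]'
python3 - <<'E'
from m import *
print("trough",T(190,169,4),T(78,207,4),T(300,140,4))
o=bot.observe();print(o)
from scipy.spatial.transform import Rotation as R
print(R.from_quat(o["tcp_rot"]).as_matrix())
E
```

```text
time_s: 0.72
tcp_pos: [427.7, -435.5, 227.7]
tcp_rot: [0.985, -0.175, -0.003, 0.002]
contact_force: [0.6, -0.8, -0.2]
gripper_width: 0.995
time_s: 1.35
tcp_pos: [500.0, -148.1, 225.1]
tcp_rot: [0.957, 0.289, -0.002, 0.001]
contact_force: [1.3, -0.4, -0.6]
gripper_width: 0.999
time_s: 1.98
tcp_pos: [523.2, 163.0, 224.4]
tcp_rot: [0.724, 0.69, -0.001, 0.003]
contact_force: [1.5, 0.0, -0.4]
gripper_width: 0.998
tray mean [525.78 237.87] sides [189.8, 186.6, 187.7, 188.6] angles [15.1, -74.6, -164.3, 106.0]
grip mean [468.25 263.8 ] sides [64.4, 26.6, 59.9, 25.2] angles [14.2, -84.5, -166.8, 105.1]
glass mean [579.15 254.99] sides [79.5, 79.5] angles [105.8, -74.2]
tray side mean [507.57 189.46] sides [201.3, 188.7, 268.7] angles [-161.4, 105.7, -25.9]
glass side mean [579.75 256.56] sides [80.9, 80.9] angles [105.3, -74.7]
grip side mean [468.28 261.51] sides [27.0, 58.9, 23.5, 56.9] angles [106.0, 12.8, -78.7, -163.7]
mat mean [560.64   4.37] sides [239.0, 118.5, 237.6, 118.4] angles [2.5, -88.5, -177.5, 92.2]
key [ 545.39 -207.53   46.  ]
hoodfront mean [ 528.3  -230.73] sides [156.4,
[... 413 characters left out ...]
 55.6, 28.2] angles [98.0, 7.2, -81.4, -170.8]
marks s mean [ 545.36 -343.56] sides [63.6, 63.6] angles [-171.4, 8.6]
trough [553.7  249.16   4.  ] [527.85 326.14   4.  ] [573.41 173.18   4.  ]
{'time_s': 1.975, 'qpos': array([ 0.31,  0.31, -0.84,  1.77,  0.25,  1.17,  0.91]), 'joint_vel': array([-0.71,  0.44, -0.4 , -0.36,  0.42,  0.16,  0.31]), 'tau': array([  2.67, -37.83,  -5.61, -22.71,  -0.49,   0.05,  -0.25]), 'tcp_pos': array([523.21, 163.01, 224.41]), 'tcp_rot': array([ 0.72,  0.69, -0.  ,  0.  ]), 'contact_force': array([ 1.49,  0.04, -0.39]), 'torque': array([-0.02, -0.06, -0.01]), 'gripper_width': 0.9977118720423073}
[[ 0.05  1.    0.  ]
 [ 1.   -0.05 -0.01]
 [-0.01  0.   -1.  ]]
```

```bash
cat > st.py <<'E'
from bench import bot
import numpy as np
from scipy.spatial.transform import Rotation as R
o=bot.observe();M=R.from_quat(o["tcp_rot"]).as_matrix()
print("t %.2f tcp %s xang %.2f zaxis %s F %s w %.3f q7 %.2f"%(o["time_s"],o["tcp_pos"].round(2),np.degrees(np.arctan2(M[1,0],M[0,0])),M[:,2].round(4),o["contact_force"].round(1),o["gripper_width"],o["qpos"][6]))
E
python3 -m inch '[[0,0,9,0.009,0.06,-0.025,0.3],[0,0,9,0.008,0.055,-0.03,0.3],[0,0,0,0,0,-0.05,0.3],[0,0,0,0,0,-0.02,0.3],[0,0,0,0,0,0,0.3]]'; python3 st.py
```

```text
time_s: 2.6
tcp_pos: [538.3, 281.2, 99.2]
tcp_rot: [0.6, 0.8, 0.001, 0.002]
contact_force: [-0.1, -0.6, 1.2]
gripper_width: 0.702
t 2.60 tcp [538.3  281.19  99.18] xang 106.30 zaxis [ 5.2e-03 -7.0e-04 -1.0e+00] F [-0.1 -0.6  1.2] w 0.702 q7 0.90
```

```bash
python3 -m inch '[[0,0.3,-0.9,0.0025,0.0025,-0.04,0.3],[0,0,0,0,0,-0.015,0.3],[0,0,0,0,0,0,0.3],[0,0,0,0,0,0,0.3],[0,0,0,0,0,0,0.3]]'; python3 st.py
python3 - <<'E'
from h import *
s=grab_frame("side")[:,:,::-1];t=grab_frame("top")[:,:,::-1]
cv2.imwrite("pics/c3.png",np.hstack([crop(s,175,85,100,110,4),crop(t,112,155,100,110,4)]))
E
```

```text
time_s: 3.22
tcp_pos: [547.4, 283.7, 51.9]
tcp_rot: [0.608, 0.794, 0.005, 0.004]
contact_force: [0.1, -0.7, -0.2]
gripper_width: 0.702
t 3.23 tcp [547.37 283.71  51.9 ] xang 105.06 zaxis [ 0.0134  0.0033 -0.9999] F [ 0.1 -0.7 -0.2] w 0.702 q7 0.84
```

View pics/c3.png

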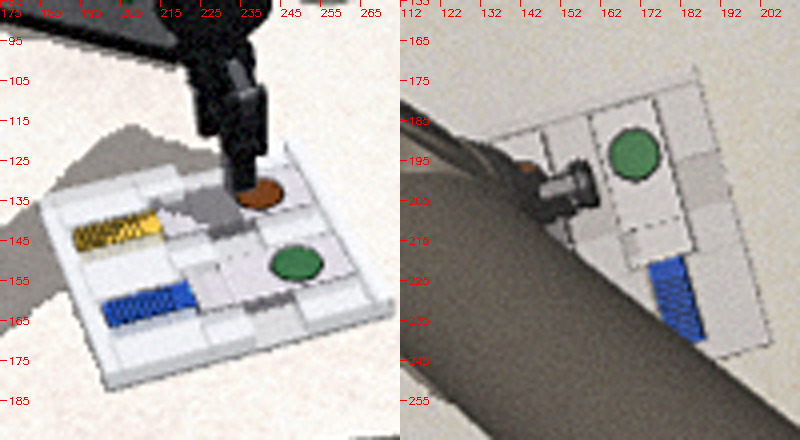

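```bash
python3 -m inch '[[-0.2,0.8,0,-0.006,0,-0.01,0.3],[0,0,0,0,0,-0.005,0.3],[0,0,0,0,0,0,0.3],[0,0,0,0,0,0,0.3],[0,0,0,0,0,0,0.3]]'; python3 st.py
```

```text
time_s: 3.95
tcp_pos: [540.5, 283.8, 35.5]
tcp_rot: [0.608, 0.794, -0.001, -0.001]
contact_force: [-0.6, 0.5, -0.8]
gripper_width: 0.703
t 3.95 tcp [540.53 283.82  35.51] xang 105.08 zaxis [-2.2e-03 -6.0e-04 -1.0e+00] F [-0.6  0.5 -0.8] w 0.703 q7 0.83
```

```bash
python3 -m inch '[[0,-0.1,0,0.0005,0,-0.012,0.3],[0,0,0,0,0,-0.01,0.3],[0,0,0,0,0,-0.006,0.3],[0,0,0,0,0,0,0.3],[0,0,0,0,0,0,0.3]]'; python3 st.py
```

```text
time_s: 4.58
tcp_pos: [540.8, 283.6, 5.0]
tcp_rot: [0.608, 0.794, -0.001, -0.0]
contact_force: [-1.2, -0.1, -1.3]
gripper_width: 0.702
t 4.58 tcp [540.82 283.56   5.  ] xang 105.08 zaxis [-0.0011 -0.001  -1.    ] F [-1.2 -0.1 -1.3] w 0.702 q7 0.80
```

```bash
python3 -m inch '[[0,0,0,0,0,0,1],[0,0,0,0,0,0,1],[0,0,0,0,0,0,1],[0,0,0,0,0,0,1],[0,0,0,0,0,0,1]]' 60; python3 st.py
```

```text
time_s: 5.2
tcp_pos: [541.2, 284.2, 5.8]
tcp_rot: [0.608, 0.794, 0.0, -0.0]
contact_force: [0.2, -0.9, -0.2]
gripper_width: 0.494
t 5.20 tcp [541.15 284.2    5.78] xang 105.08 zaxis [ 0.e+00  2.e-04 -1.e+00] F [ 0.2 -0.9 -0.2] w 0.494 q7 0.80
```

```bash
python3 -m inch '[[0,0,0,0,0,0.012,1],[0,0,0,0,0,0.025,1],[0,0,0,0,0,0.03,1],[0,0,-6,0.001,-0.02,0.005,1],[0,0,-9,0.001,-0.03,0,1]]'; python3 st.py
python3 -m inch '[[0,0,-9.5,0.001,-0.03,0,1],[0,0,-9.5,0.001,-0.03,0,1],[0,0,-9.5,0.001,-0.03,0,1],[0,0,-9.5,0.001,-0.03,0,1],[0,0,-9.5,0.001,-0.03,0,1]]'; python3 st.py
```

```text
time_s: 5.82
tcp_pos: [542.0, 236.5, 82.7]
tcp_rot: [0.707, 0.707, 0.002, -0.001]
contact_force: [-0.2, -0.0, -1.6]
gripper_width: 0.492
t 5.83 tcp [542.04 236.5   82.73] xang 89.96 zaxis [ 6.0e-04  3.9e-03 -1.0e+00] F [-0.2 -0.  -1.6] w 0.492 q7 0.71
time_s: 6.45
tcp_pos: [547.3, 82.9, 87.2]
tcp_rot: [0.937, 0.35, 0.004, 0.001]
contact_force: [0.3, -0.4, -2.8]
gripper_width: 0.493
t 6.45 tcp [547.32  82.93  87.15] xang 40.99 zaxis [ 0.0078  0.0015 -1.    ] F [ 0.3 -0.4 -2.8] w 0.493 q7 0.23
```

```bash
python3 -m inch '[[0,0.2,-9.5,0.001,-0.03,0,1],[0,0.2,-9.5,0.001,-0.03,0,1],[0,0,-8,0.001,-0.02,-0.005,1],[0,0,-4,0.001,-0.006,-0.01,1],[0,0,0,0,0,-0.01,1]]'
python3 -m inch '[[0,0,0,0,0,0,1],[0,0,0,0,0,0,1],[0,0,0,0,0,0,1],[0,0,0,0,0,0,1],[0,0,0,0,0,0,1]]'; python3 st.py
```

```text
time_s: 7.08
tcp_pos: [552.4, -8.4, 66.0]
tcp_rot: [0.997, 0.076, 0.003, 0.001]
contact_force: [0.1, 0.4, -1.4]
gripper_width: 0.497
time_s: 7.7
tcp_pos: [552.3, -5.8, 66.6]
tcp_rot: [0.997, 0.079, 0.003, 0.001]
contact_force: [-0.3, 0.1, -0.6]
gripper_width: 0.498
t 7.70 tcp [552.26  -5.78  66.6 ] xang 9.10 zaxis [ 6.2e-03 -6.0e-04 -1.0e+00] F [-0.3  0.1 -0.6] w 0.498 q7 -0.12
```

```bash
python3 -m inch '[[0,0.35,-0.5,0,0,-0.02,1],[0,0,0,0,0,-0.022,1],[0,0,0,0,0,-0.013,1],[0,0,0,0,0,-0.002,1],[0,0,0,0,0,0,1]]'; python3 st.py;python3 - <<'E'
from h import *
s=grab_frame("side")[:,:,::-1];t=grab_frame("top")[:,:,::-1]
cv2.imwrite("pics/c4.png",np.hstack([crop(s,175,170,100,110,4),crop(t,205,150,100,110,4)]))
E
```

```text
time_s: 8.32
tcp_pos: [551.5, -5.8, 5.0]
tcp_rot: [0.997, 0.074, -0.001, 0.0]
contact_force: [0.4, 0.4, -0.7]
gripper_width: 0.494
t 8.32 tcp [551.52  -5.83   5.  ] xang 8.54 zaxis [-2.3e-03 -6.0e-04 -1.0e+00] F [ 0.4  0.4 -0.7] w 0.494 q7 -0.17
```

View pics/c4.png

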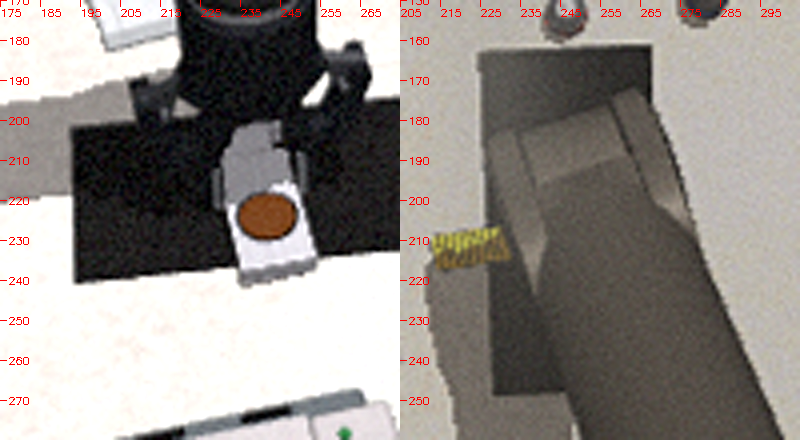

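Amber glass at crop (268,214) of the side view, yellow tail pointing +y in the top view; the slider hangs level, just above the mat. Lowering and releasing.

```bash
python3 -m inch '[[0,-0.1,0,0,0,-0.0015,1],[0,0,0,0,0,0,1],[0,0,0,0,0,0,0.3],[0,0,0,0,0,0,0.3],[0,0,0,0,0,0,0.3]]'; python3 st.py
python3 -m inch '[[0,0,0,0,0,0.02,0.3],[0,0,0,0,0,0.03,0.3],[0,0,0,-0.006,0.039,0.015,0.3],[0,0,0,-0.006,0.038,0,0.3],[0,0,0,0,0,0,0.4]]'; python3 st.py
python3 - <<'E'
from h import *
print("glass",px2w("side",175+268/4,170+214/4,16))
x=np.array([.148,-.989]);seat=np.array([531.1,-248.7])
for a,b in((430,110),(468,325),(445,215)):
  print("base front",(px2w("top",305+(a-400)/4,165+b/4,46)[:2]-seat)@x)
s=grab_frame("side")[:,:,::-1];t=grab_frame("top")[:,:,::-1]
cv2.imwrite("pics/c5.png",np.hstack([crop(s,175,160,100,100,4),crop(t,205,160,100,100,4)]))
E
```

```text
time_s: 9.05
tcp_pos: [553.8, -5.8, 6.1]
tcp_rot: [0.997, 0.074, 0.003, 0.001]
contact_force: [-0.4, 0.7, -0.3]
gripper_width: 0.698
t 9.05 tcp [553.84  -5.82   6.1 ] xang 8.51 zaxis [ 5.1e-03 -8.0e-04 -1.0e+00] F [-0.4  0.7 -0.3] w 0.698 q7 -0.17
time_s: 9.68
tcp_pos: [541.9, 72.7, 73.7]
tcp_rot: [0.997, 0.073, 0.003, 0.0]
contact_force: [-0.0, -0.1, -0.0]
gripper_width: 0.604
t 9.68 tcp [541.95  72.71  73.69] xang 8.38 zaxis [ 0.0065 -0.     -1.    ] F [-0.  -0.1 -0. ] w 0.604 q7 -0.28
glass [556.9  -32.59  16.  ]
base front -69.29425685309131
base front -68.03075795880171
base front -71.02958815080622
```

View pics/c5.png

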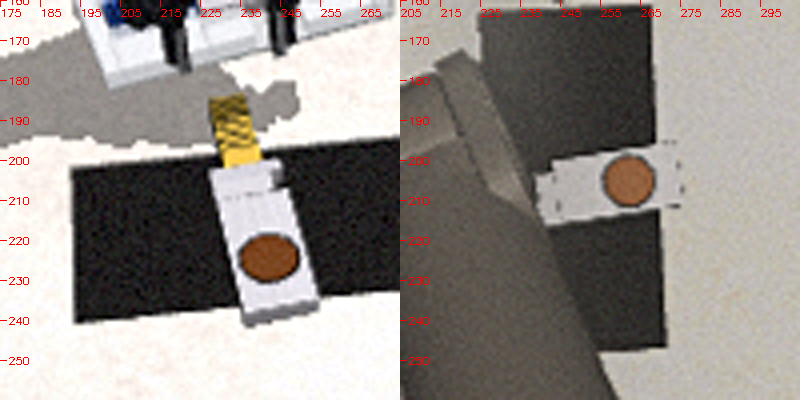

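Run:
```python
from h import *
S=lambda x,y:px2w("side",175+x/4,160+y/4,16)[:2]
T=lambda x,y:px2w("top",205+(x-400)/4,160+y/4,16)[:2]
e=np.array([.148,-.989])
print("glass s",S(269,257),"t",T(629,181))
a,b=S(243,310),S(319,300);print("front",a,b,np.linalg.norm(a-b),(a+b)/2,"mid",(a+b)/2-55*e)
c=(S(208,97)+S(243,95))/2;d=(S(225,165)+S(262,161))/2;print("tail end",c,"junction",d,np.linalg.norm(c-d),"mid",d+55*e, "tail pt",c+27*e)
v=(a+b)/2-c;print("ang",np.degrees(np.arctan2(v[1],v[0])),np.linalg.norm(v))
a=(T(678,140)+T(682,207))/2;print("front top",a,T(678,140)-T(682,207))
```

```text
glass s [557.36 -34.86] t [556.9  -35.33]
front [540.45 -71.59] [584.05 -68.51] 43.706873670102226 [562.25 -70.05] mid [554.11 -15.66]
tail end [537.19  97.1 ] junction [545.95  39.42] 58.34083892118915 mid [554.09 -14.97] tail pt [541.19  70.4 ]
ang -81.47363346869038 169.02162694948586
front top [561.9  -70.46] [46.18  2.28]
```

```bash
python3 -m inch '[[0,0.3,0,-0.0015,0.003,-0.03,0.4],[0,0,0,0,0,-0.02,0.4],[0,0,0,0,0,-0.01,0.4],[0,0,0,0,0,0,0.4],[0,0,0,0,0,0,0.4]]'; python3 st.py
```

```text
time_s: 10.4
tcp_pos: [542.7, 65.2, 11.8]
tcp_rot: [0.998, 0.066, 0.001, 0.003]
contact_force: [0.4, 0.7, -0.2]
gripper_width: 0.6
t 10.40 tcp [542.71  65.17  11.85] xang 7.59 zaxis [ 0.002  -0.0058 -1.    ] F [ 0.4  0.7 -0.2] w 0.600 q7 -0.33
```

```bash
python3 -m inch '[[0.3,0.1,0.9,-0.002,0.010,0,0.4],[0,0,0,0,0,0,0.4],[0,0,0,0,0,-0.004,0.4],[0,0,0,0,0,-0.004,0.4],[0,0,0,0,0,0,0.4]]'; python3 st.py
```

```text
time_s: 11.02
tcp_pos: [541.7, 76.3, 5.0]
tcp_rot: [0.997, 0.075, 0.002, 0.0]
contact_force: [-0.6, -0.3, 0.7]
gripper_width: 0.598
t 11.03 tcp [541.74  76.26   4.97] xang 8.57 zaxis [ 3.2e-03  2.0e-04 -1.0e+00] F [-0.6 -0.3  0.7] w 0.598 q7 -0.34
```

```bash
python3 -m inch '[[0,0.2,0,-0.001,0,-0.0015,0.4],[0,0,0,0,0,0,1],[0,0,0,0,0,0,1],[0,0,0,0,0,0,1],[0,0,0,0,0,0,1]]' 90; python3 st.py
```

```text
time_s: 11.65
tcp_pos: [540.7, 76.1, 3.7]
tcp_rot: [0.997, 0.074, -0.0, 0.0]
contact_force: [0.8, -0.7, -0.0]
gripper_width: 0.25
t 11.65 tcp [540.65  76.09   3.71] xang 8.54 zaxis [-8.e-04 -2.e-04 -1.e+00] F [ 0.8 -0.7 -0. ] w 0.250 q7 -0.34
```

```bash
python3 -m inch '[[0,0,0,0,0,0.015,1],[0,0,0,-0.005,-0.012,0.025,1],[0,0,0,-0.01,-0.028,0.01,1],[0,0,0,-0.012,-0.032,0,1],[0,0,0,-0.01,-0.025,0,1]]'; python3 -m inch '[[0,0,0,0,-0.01,0,1],[0,0,0,0,0,0,1],[0,0,0,0,0,0,1],[0,0,0,0,0,0,1],[0,0,0,0,0,0,1]]'; python3 st.py
```

```text
time_s: 12.28
tcp_pos: [504.1, -19.9, 58.7]
tcp_rot: [0.997, 0.077, 0.002, -0.001]
contact_force: [0.9, 1.1, -1.3]
gripper_width: 0.25
time_s: 12.9
tcp_pos: [505.5, -28.3, 60.1]
tcp_rot: [0.997, 0.078, 0.003, -0.001]
contact_force: [-0.2, 0.6, -1.6]
gripper_width: 0.252
t 12.90 tcp [505.49 -28.33  60.12] xang 8.94 zaxis [ 0.0057  0.0032 -1.    ] F [-0.2  0.6 -1.6] w 0.252 q7 -0.07
```

```bash
python3 -m inch '[[-0.2,0.3,-0.4,-0.0065,-0.01,-0.005,1],[0,0,0,0,0,0,1],[0,0,0,0,0,0,1],[0,0,0,0,0,0,1],[0,0,0,0,0,0,1]]'; python3 st.py;python3 - <<'E'
from h import *
s=grab_frame("side")[:,:,::-1];t=grab_frame("top")[:,:,::-1]
cv2.imwrite("pics/c6.png",np.hstack([crop(s,175,200,100,140,4),crop(t,265,155,100,140,4)]))
E
```

```text
time_s: 13.52
tcp_pos: [498.4, -38.6, 54.5]
tcp_rot: [0.997, 0.075, -0.0, 0.0]
contact_force: [0.4, 0.4, -1.9]
gripper_width: 0.25
t 13.53 tcp [498.35 -38.56  54.48] xang 8.55 zaxis [-6.e-04 -3.e-04 -1.e+00] F [ 0.4  0.4 -1.9] w 0.250 q7 -0.06
```

View pics/c6.png

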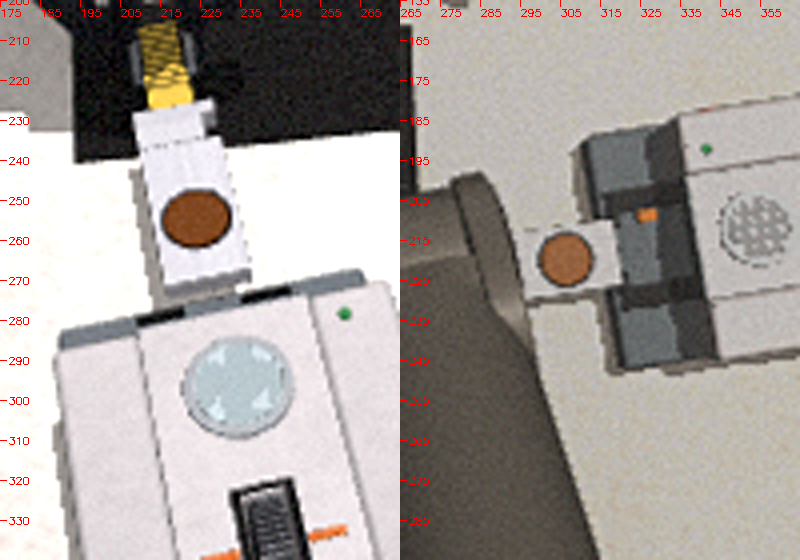

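Run:
```python
from h import *
e=np.array([.148,-.989])
S=lambda x,y,z=66.8:px2w("side",175+x/4,200+y/4,z)[:2]
T=lambda x,y,z=66.8:px2w("top",265+(x-400)/4,155+y/4,z)[:2]
print("glass",S(197,217),T(566,258),"exp [515 -149.9]")
a,b=S(164,283),S(248,268);print("front",(a+b)/2,np.linalg.norm(a-b),"mid",(a+b)/2-55*e, "exp 512.05 -130.1")
a,b=T(613,223),T(621,293);print("front t",a,b,np.linalg.norm(a-b),"mid",(a+b)/2-55*e)
v=S(197,217)-S(171,83);print("axis",np.degrees(np.arctan2(v[1],v[0])))
print("key",T(648,215,46),"exp 545.7 -207.6")
```

```text
glass [ 515.63 -149.25] [ 515.7  -150.03] exp [515 -149.9]
front [ 519.2  -184.58] 42.42750253860791 mid [ 511.06 -130.19] exp 512.05 -130.1
front t [ 538.53 -181.38] [ 492.54 -185.78] 46.196654724039696 mid [ 507.4  -129.19]
axis -82.4879599375364
key [ 544.72 -208.19] exp 545.7 -207.6
```

```bash
python3 -m inch '[[0,0,0,0.0025,-0.015,0,1],[0,0,0,0.003,-0.02,0,1],[0,0,0,0.003,-0.018,0,1],[0,0,0,0.002,-0.01,0,1],[0,0,0,0,0,0,1]]'; python3 st.py
```

```text
time_s: 14.25
tcp_pos: [509.5, -107.4, 54.6]
tcp_rot: [0.997, 0.074, -0.0, 0.001]
contact_force: [-0.0, -0.8, -1.0]
gripper_width: 0.253
t 14.25 tcp [ 509.53 -107.37   54.6 ] xang 8.46 zaxis [-1.0e-04 -1.8e-03 -1.0e+00] F [-0.  -0.8 -1. ] w 0.253 q7 0.07
```

```bash
python3 -m inch '[[0.1,0,0,0.0025,-0.016,0,1],[0,0,0,0.0025,-0.016,0,1],[0,0,0,0.0015,-0.012,0,1],[0,0,0,0.0005,-0.004,0,1],[0,0,0,0,0,0,1]]'; python3 st.py
```

```text
time_s: 14.88
tcp_pos: [516.9, -158.2, 54.5]
tcp_rot: [0.997, 0.074, -0.0, -0.0]
contact_force: [-0.3, 0.4, -0.7]
gripper_width: 0.249
t 14.88 tcp [ 516.86 -158.16   54.51] xang 8.51 zaxis [-3.e-04  5.e-04 -1.e+00] F [-0.3  0.4 -0.7] w 0.249 q7 0.17
```

```bash
python3 -m inch '[[0,0,0,0.0004,0.0008,-0.003,1],[0,0,0,0,0,-0.002,1],[0,0,0,0,0,0,1],[0,0,0,0,0,0,1],[0,0,0,0,0,0,1]]'; python3 st.py
```

```text
time_s: 15.5
tcp_pos: [517.1, -155.2, 49.0]
tcp_rot: [0.997, 0.076, -0.0, -0.001]
contact_force: [-0.2, -0.2, -1.8]
gripper_width: 0.25
t 15.50 tcp [ 517.13 -155.2    49.  ] xang 8.68 zaxis [-9.0e-04  1.5e-03 -1.0e+00] F [-0.2 -0.2 -1.8] w 0.250 q7 0.17
```

```bash
python3 -m inch '[[-0.1,0,-0.1,0.0002,-0.002,0,1],[0,0,0,0,0,-0.002,1],[0,0,0,0,0,-0.002,1],[0,0,0,0,0,-0.001,1],[0,0,0,0,0,0,1]]'; python3 st.py
```

```text
time_s: 16.12
tcp_pos: [517.3, -157.5, 43.7]
tcp_rot: [0.997, 0.075, -0.0, 0.0]
contact_force: [-0.5, -0.5, -0.5]
gripper_width: 0.254
t 16.12 tcp [ 517.32 -157.52   43.69] xang 8.56 zaxis [-8.e-04 -5.e-04 -1.e+00] F [-0.5 -0.5 -0.5] w 0.254 q7 0.16
```

```bash
python3 -m inch '[[0,0,0,0,0,-0.0015,1],[0,0,0,0,0,-0.0005,1],[0,0,0,0,0,0,1],[0,0,0,0,0,0,1],[0,0,0,0,0,0,1]]'; python3 st.py
```

```text
time_s: 16.75
tcp_pos: [517.4, -157.5, 41.8]
tcp_rot: [0.997, 0.075, -0.0, 0.0]
contact_force: [-0.4, -0.4, -1.2]
gripper_width: 0.253
t 16.75 tcp [ 517.43 -157.48   41.78] xang 8.56 zaxis [-7.e-04 -6.e-04 -1.e+00] F [-0.4 -0.4 -1.2] w 0.253 q7 0.16
```

```bash
python3 -m inch '[[0,0,0,0,0,0,0.5],[0,0,0,0,0,0,0.5],[0,0,0,0,0,0,0.5],[0,0,0,0,0,0,0.5],[0,0,0,0,0,0,0.5]]'; python3 st.py; python3 -m inch '[[0,0,0,0,0,0.01,0.5],[0,0,0,0,0,0.02,0.5],[0,0,0,0,0.01,0.04,0.5],[0,0,0,0,0.03,0.04,0.5],[0,0,0,0,0.03,0.02,0.5]]'; python3 st.py;python3 - <<'E'
from h import *
s=grab_frame("side")[:,:,::-1];t=grab_frame("top")[:,:,::-1]
cv2.imwrite("pics/c7.png",np.hstack([crop(s,175,220,80,90,5),crop(t,285,165,80,90,5)]))
E
```

```text
time_s: 17.38
tcp_pos: [518.4, -157.8, 42.5]
tcp_rot: [0.997, 0.075, 0.001, 0.001]
contact_force: [-0.2, -0.1, 0.0]
gripper_width: 0.5
t 17.38 tcp [ 518.39 -157.81   42.46] xang 8.57 zaxis [ 0.0013 -0.0013 -1.    ] F [-0.2 -0.1  0. ] w 0.500 q7 0.16
time_s: 18.0
tcp_pos: [516.9, -88.6, 177.1]
tcp_rot: [0.997, 0.072, -0.0, 0.001]
contact_force: [0.1, 0.2, 0.1]
gripper_width: 0.499
t 18.00 tcp [516.91 -88.61 177.09] xang 8.25 zaxis [-5.0e-04 -1.1e-03 -1.0e+00] F [0.1 0.2 0.1] w 0.499 q7 0.11
```

View pics/c7.png

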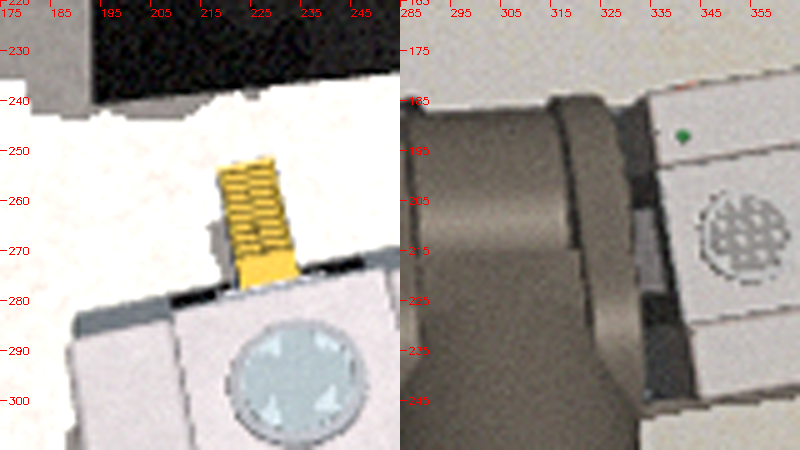

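Run:
```python
from h import *
S=lambda x,y,z=54:px2w("side",175+x/5,220+y/5,z)[:2]
a,b=S(217,168),S(271,158);c,d=S(239,286),S(300,277)
print("end",(a+b)/2,np.linalg.norm(a-b),"exp 514.1 -135")
print("pred px crop, z54/z60:",[( (w2px("side",(514.1,-135,z))-[175,220])*5) for z in(54,60)])
```

```text
end [ 514.19 -136.32] 22.931445177190803 exp 514.1 -135
pred px crop, z54/z60: [array([243.75, 160.4 ]), array([242.76, 152.25])]
```

The tail end sits where a fully home slider puts it (seen at (244,163) against a predicted (244,160) in the crop), so the slider is seated. On to the dial with fingers shut.

```bash
python3 -m inch '[[0,0,0,0.003,-0.03,0,1],[0,0,0,0.005,-0.05,0,1],[0,0,0,0.006,-0.055,0,1],[0,0,0,0.006,-0.05,0,1],[0,0,0,0.004,-0.03,0,1]]' 40; python3 -m inch '[[0,0,0,0.001,-0.015,-0.01,1],[0,0,0,0,0,-0.02,1],[0,0,0,0,0,0,1],[0,0,0,0,0,0,1],[0,0,0,0,0,0,1]]' ; python3 st.py
```

```text
time_s: 18.73
tcp_pos: [540.1, -306.2, 177.5]
tcp_rot: [0.997, 0.079, 0.001, 0.001]
contact_force: [-0.5, 0.3, -0.5]
gripper_width: 0.0
time_s: 19.35
tcp_pos: [538.6, -324.0, 144.5]
tcp_rot: [0.997, 0.077, -0.001, 0.0]
contact_force: [0.6, 0.5, 0.6]
gripper_width: 0.002
t 19.35 tcp [ 538.65 -323.97  144.47] xang 8.85 zaxis [-2.5e-03 -6.0e-04 -1.0e+00] F [0.6 0.5 0.6] w 0.002 q7 0.49
```

```bash
python3 -m inch '[[0,0,-0.3,0.005,-0.009,-0.01,1],[0,0,0,0,0,-0.01,1],[0,0,0,0,0,-0.005,1],[0,0,0,0,0,0,1],[0,0,0,0,0,0,1]]'; python3 st.py
python3 - <<'E'
from h import *
def orange(f,box,n):
    u0,v0,u1,v1=box;h=cv2.cvtColor(f[v0:v1,u0:u1],cv2.COLOR_RGB2HSV).astype(int)
    m=(h[...,0]>6)&(h[...,0]<22)&(h[...,1]>120)&(h[...,2]>80);v,u=np.nonzero(m);print(n,len(u),list(zip(u+u0,v+v0))[:60])
orange(grab_frame("side"),(215,315,275,365),"side")
E
```

```text
time_s: 19.98
tcp_pos: [544.6, -333.1, 118.4]
tcp_rot: [0.997, 0.075, -0.001, 0.0]
contact_force: [0.8, 0.5, 0.5]
gripper_width: -0.004
t 19.98 tcp [ 544.64 -333.1   118.39] xang 8.60 zaxis [-0.0014 -0.0011 -1.    ] F [0.8 0.5 0.5] w -0.004 q7 0.49
side 34 [(np.int64(257), np.int64(332)), (np.int64(258), np.int64(332)), (np.int64(259), np.int64(332)), (np.int64(260), np.int64(332)), (np.int64(261), np.int64(332)), (np.int64(253), np.int64(333)), (np.int64(254), np.int64(333)), (np.int64(255), np.int64(333)), (np.int64(256), np.int64(333)), (np.int64(257), np.int64(333)), (np.int64(258), np.int64(333)), (np.int64(259), np.int64(333)), (np.int64(260), np.int64(333)), (np.int64(252), np.int64(334)), (np.int64(253), np.int64(334)), (np.int64(254), np.int64(334)), (np.int64(255), np.int64(334)), (np.int64(232), np.int64(338)), (np.int64(233), np.int64(338)), (np.int64(234), np.int64(338)), (np.int64(227), np.int64(339)), (np.int64(228), np.int64(339)), (np.int64(229), np.int64(339)), (np.int64(230), np.int64(339)), (np.int64(231), np.int64(339)), (np.int64(232), np.int64(339)), (np.int64(233), np.int64(339)), (np.int64(234), np.int64(339)), (np.int64(226), np.int64(340)), (np.int64(227), np.int64(340)), (np.int64(228), np.int64(340)), (np.int64(229), np.int64(340)), (np.int64(230), np.int64(340)), (np.int64(226), np.int64(341))]
```

```bash
python3 -m inch '[[0,0,0,0,0,-0.003,1],[0,0,0,0,0,-0.002,1],[0,0,0,0,0,-0.001,1],[0,0,0,0,0,-0.001,1],[0,0,0,0,0,-0.001,1]]'; python3 st.py
```

```text
time_s: 20.65
tcp_pos: [545.1, -333.5, 112.8]
tcp_rot: [0.997, 0.075, -0.0, 0.001]
contact_force: [-3.3, 0.7, 6.6]
gripper_width: 0.001
t 20.65 tcp [ 545.06 -333.45  112.82] xang 8.58 zaxis [-4.0e-04 -2.5e-03 -1.0e+00] F [-3.3  0.7  6.6] w 0.001 q7 0.48
```

```bash
python3 -m inch '[[0,0,0,0.0005,-0.004,-0.001,1],[0,0,0,0.0005,-0.004,-0.001,1],[0,0,0,0.0005,-0.004,-0.001,1],[0,0,0,0.0005,-0.004,-0.001,1],[0,0,0,0,0,-0.001,1]]'; python3 st.py
```

```text
time_s: 21.28
tcp_pos: [547.8, -351.6, 113.0]
tcp_rot: [0.997, 0.074, 0.001, 0.003]
contact_force: [-1.5, 1.0, 6.4]
gripper_width: -0.002
t 21.27 tcp [ 547.77 -351.61  112.96] xang 8.53 zaxis [ 0.0015 -0.0064 -1.    ] F [-1.5  1.   6.4] w -0.002 q7 0.50
```

```bash
python3 -m inch '[[0,0,0,0,0,0.008,1],[0.3,0.1,0,-0.002,0.009,0.002,1],[0,0,0,-0.002,0.009,0,1],[0,0,0,0,0,0,1],[0,0,0,0,0,0,1]]'; python3 st.py; python3 -m inch '[[0,0,0,0,0,-0.004,1],[0,0,0,0,0,-0.003,1],[0,0,0,0,0,-0.002,1],[0,0,0,0,0,-0.001,1],[0,0,0,0,0,-0.001,1]]'; python3 st.py
```

```text
time_s: 21.9
tcp_pos: [543.4, -331.2, 122.7]
tcp_rot: [0.997, 0.075, -0.0, -0.0]
contact_force: [-0.5, -0.1, 0.6]
gripper_width: 0.002
t 21.90 tcp [ 543.43 -331.22  122.69] xang 8.61 zaxis [-6.e-04  3.e-04 -1.e+00] F [-0.5 -0.1  0.6] w 0.002 q7 0.49
time_s: 22.52
tcp_pos: [543.4, -331.7, 112.6]
tcp_rot: [0.997, 0.075, -0.001, -0.0]
contact_force: [-2.5, 0.7, 6.5]
gripper_width: 0.0
t 22.52 tcp [ 543.43 -331.69  112.55] xang 8.55 zaxis [-1.2e-03  2.0e-04 -1.0e+00] F [-2.5  0.7  6.5] w 0.000 q7 0.48
```

```bash
python3 -m inch '[[0,0,0,0.0005,-0.004,-0.001,1],[0,0,0,0.0005,-0.004,-0.001,1],[0,0,0,0.0005,-0.004,-0.001,1],[0,0,0,0.0005,-0.004,-0.001,1],[0,0,0,0,0,-0.001,1]]'; python3 st.py;  python3 -m inch '[[0,0,0,0,0,0.01,1],[0.3,0.1,0,-0.002,0.03,0.01,1],[0,0,0,-0.002,0.04,0.02,1],[0,0,0,-0.002,0.04,0.02,1],[0,0,0,0,0,0,1]]'; python3 st.py
python3 - <<'E'
from h import *
s=grab_frame("side")[:,:,::-1];t=grab_frame("top")[:,:,::-1]
cv2.imwrite("pics/c8.png",np.hstack([crop(s,205,310,75,75,5),crop(t,325,165,75,75,5)]))
E
```

```text
time_s: 23.15
tcp_pos: [546.2, -349.9, 113.1]
tcp_rot: [0.997, 0.074, 0.0, 0.002]
contact_force: [-1.9, 0.2, 6.4]
gripper_width: 0.0
t 23.15 tcp [ 546.21 -349.93  113.06] xang 8.48 zaxis [ 5.0e-04 -3.4e-03 -1.0e+00] F [-1.9  0.2  6.4] w 0.000 q7 0.50
time_s: 23.78
tcp_pos: [539.9, -231.7, 175.8]
tcp_rot: [0.997, 0.075, 0.0, -0.002]
contact_force: [-0.7, -0.4, -0.9]
gripper_width: -0.002
t 23.77 tcp [ 539.94 -231.75  175.76] xang 8.62 zaxis [ 0.      0.0048 -1.    ] F [-0.7 -0.4 -0.9] w -0.002 q7 0.36Traceback (most recent call last):
  File "<stdin>", line 3, in <module>
    return _nx.concatenate(arrs, 1, dtype=dtype, casting=casting)
           ~~~~~~~~~~~~~~~^^^^^^^^^^^^^^^^^^^^^^^^^^^^^^^^^^^^^^^
ValueError: all the input array dimensions except for the concatenation axis must match exactly, but along dimension 0, the array at index 0 has size 370 and the array at index 1 has size 375
```

Run:
```python
from h import *
s=grab_frame("side")[:,:,::-1];t=grab_frame("top")[:,:,::-1]
cv2.imwrite("pics/c8.png",np.hstack([crop(s,205,310,70,70,5),crop(t,335,170,70,70,5)]))
```

```text
(no output)
```

View pics/c8.png

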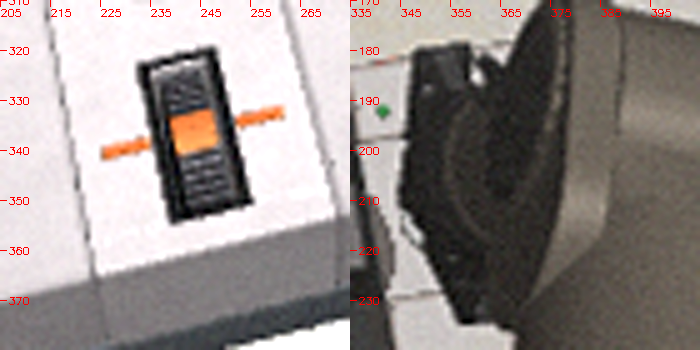

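Run:
```python
from h import *
e=np.array([.148,-.989])
for th in(-.3,-.2,-.1,0,.1,.2,.3):
    p=np.r_[np.array([545.3,-343.6])+30*np.sin(th)*e,83+30*np.cos(th)];print(th,(w2px("side",p)-[205,310])*5)
f=grab_frame("side").astype(int)[310:380,205:275]
h=cv2.cvtColor(f.astype(np.uint8),cv2.COLOR_RGB2HSV).astype(int)
m=((h[...,0]>5)&(h[...,0]<24)&(h[...,1]>110)&(h[...,2]>80)).astype(np.uint8)
n,l,s,c=cv2.connectedComponentsWithStats(m)
print(s[:, :],(c+.5)*5)
# mark-line: ends in image at panel height
print((w2px("side",(545.3,-343.6,105))-[205,310])*5)
```

```text
-0.3 [186.89  99.94]
-0.2 [188.58 107.06]
-0.1 [190.34 114.78]
0 [192.17 123.02]
0.1 [194.04 131.68]
0.2 [195.94 140.68]
0.3 [197.83 149.92]
[[   0    0   70   70 4789]
 [  47   21   10    4   21]
 [  34   22   10    9   68]
 [  21   28    9    4   22]] [[174.59 176.  ]
 [259.88 117.26]
 [193.53 131.1 ]
 [126.14 148.64]]
[193.01 133.1 ]
```

The band stands at (194,131) in the side crop, right at the marks but about 0.09 rad past centre (≈1.99, so the wheel did not start at 0). I'll nudge it back about 2.5 mm.

```bash
python3 -m inch '[[-0.3,0,0,0.001,-0.025,0,1],[0,0,0,0.002,-0.035,-0.01,1],[0,0,0,0.002,-0.03,-0.02,1],[0,0,0,0.001,-0.015,-0.015,1],[0,0,0,0,-0.002,-0.005,1]]'; python3 -m inch '[[0,0,0,0,0,0,1],[0,0,0,0,0,0,1],[0,0,0,0,0,0,1],[0,0,0,0,0,0,1],[0,0,0,0,0,0,1]]'; python3 st.py
```

```text
time_s: 24.65
tcp_pos: [540.5, -359.5, 119.0]
tcp_rot: [0.998, 0.066, -0.004, 0.002]
contact_force: [-0.5, 0.2, 0.8]
gripper_width: 0.001
time_s: 25.28
tcp_pos: [542.3, -356.0, 120.8]
tcp_rot: [0.998, 0.068, -0.003, 0.002]
contact_force: [0.4, 0.6, -0.4]
gripper_width: -0.002
t 25.27 tcp [ 542.3  -355.99  120.82] xang 7.81 zaxis [-0.0052 -0.0045 -1.    ] F [ 0.4  0.6 -0.4] w -0.002 q7 0.51
```

```bash
python3 -m inch '[[0.3,-0.3,0.7,0.003,0.011,0,1],[0,0,0,0,0,0,1],[0,0,0,0,0,0,1],[0,0,0,0,0,-0.003,1],[0,0,0,0,0,0,1]]'; python3 st.py
```

```text
time_s: 25.9
tcp_pos: [545.6, -343.8, 117.8]
tcp_rot: [0.997, 0.075, 0.0, -0.0]
contact_force: [0.2, -0.1, 0.6]
gripper_width: -0.003
t 25.90 tcp [ 545.65 -343.85  117.79] xang 8.59 zaxis [ 7.e-04  1.e-03 -1.e+00] F [ 0.2 -0.1  0.6] w -0.003 q7 0.50
```

```bash
python3 -m inch '[[0,0,0,0,0,-0.003,1],[0,0,0,0,0,-0.002,1],[0,0,0,0,0,-0.001,1],[0,0,0,0,0,-0.001,1],[0,0,0,0,0,-0.001,1]]'; python3 st.py; python3 -m inch '[[0,0,0,-0.0002,0.0013,-0.001,1],[0,0,0,-0.0002,0.0013,-0.001,1],[0,0,0,0,0,-0.001,1],[0,0,0,0,0,-0.001,1],[0,0,0,0,0,-0.001,1]]'; python3 st.py
```

```text
time_s: 26.52
tcp_pos: [545.8, -345.6, 113.1]
tcp_rot: [0.997, 0.074, 0.001, 0.001]
contact_force: [-2.0, 0.3, 4.7]
gripper_width: 0.002
t 26.52 tcp [ 545.81 -345.63  113.08] xang 8.50 zaxis [ 0.0012 -0.0017 -1.    ] F [-2.   0.3  4.7] w 0.002 q7 0.50
time_s: 27.15
tcp_pos: [545.9, -346.1, 113.1]
tcp_rot: [0.997, 0.073, 0.002, 0.004]
contact_force: [-1.1, 0.1, 7.4]
gripper_width: -0.001
t 27.15 tcp [ 545.91 -346.09  113.05] xang 8.38 zaxis [ 0.0036 -0.0074 -1.    ] F [-1.1  0.1  7.4] w -0.001 q7 0.50
```

```bash
python3 -m inch '[[0.2,0.1,0,-0.0003,0.002,-0.001,1],[0.1,0.1,0,-0.0003,0.002,-0.001,1],[0,0,0,-0.0003,0.002,-0.001,1],[0,0,0,0,0.001,-0.0005,1],[0,0,0,0,0,0.006,1]]'; python3 st.py; python3 -m inch '[[0,0,0,0,0,0.01,1],[0,0,0,-0.002,0.03,0.01,1],[0,0,0,-0.002,0.04,0.02,1],[0,0,0,-0.002,0.04,0.02,1],[0,0,0,0,0,0,1]]'; python3 st.py
cat > dial.py <<'E'
from h import *
e=np.array([.148,-.989]);f=grab_frame("side")
h=cv2.cvtColor(f[310:380,205:275],cv2.COLOR_RGB2HSV).astype(int)
m=((h[...,0]>5)&(h[...,0]<24)&(h[...,1]>110)&(h[...,2]>80)).astype(np.uint8)
n,l,s,c=cv2.connectedComponentsWithStats(m);print(s[1:],(c[1:]+.5)*5)
th=np.linspace(-.7,.7,141)
v=[(w2px("side",np.r_[np.array([545.3,-343.6])+30*np.sin(t)*e,83+30*np.cos(t)])[1]-310)*5 for t in th]
for i in range(1,n):
    if s[i,4]>8:
        print("dial if band",i,1.9+np.interp([(c[i,1]+.5)*5,s[i,1]*5,(s[i,1]+s[i,3])*5],v,th))
E
python3 dial.py
```

```text
time_s: 27.78
tcp_pos: [545.0, -342.6, 118.4]
tcp_rot: [0.997, 0.072, 0.001, 0.004]
contact_force: [0.1, 0.4, -0.8]
gripper_width: 0.004
t 27.77 tcp [ 544.99 -342.58  118.38] xang 8.26 zaxis [ 0.0018 -0.0077 -1.    ] F [ 0.1  0.4 -0.8] w 0.004 q7 0.49
time_s: 28.4
tcp_pos: [539.6, -228.3, 181.5]
tcp_rot: [0.997, 0.072, 0.002, 0.003]
contact_force: [0.0, 0.2, -0.6]
gripper_width: -0.002
t 28.40 tcp [ 539.59 -228.34  181.46] xang 8.26 zaxis [ 0.0042 -0.0058 -1.    ] F [ 0.   0.2 -0.6] w -0.002 q7 0.35
[[34 21 10 10 66]
 [47 21 10  4 20]
 [21 28  9  4 23]] [[193.71 128.41]
 [260.75 116.75]
 [126.63 148.8 ]]
dial if band 1 [1.96 1.67 2.25]
dial if band 2 [1.82 1.67 1.92]
dial if band 3 [2.19 2.09 2.31]
```

```bash
python3 -m inch '[[0,0,0,-0.01,0.04,0.01,1],[0,0,0,-0.01,0.05,0.01,1],[0,0,0,-0.01,0.05,0,1],[0,0,0,0,0.04,0,1],[0,0,0,0,0.02,0,1]]'; python3 -m inch '[[0,0,0,0,0,0,1],[0,0,0,0,0,0,1],[0,0,0,0,0,0,1],[0,0,0,0,0,0,1],[0,0,0,0,0,0,1]]'; python3 st.py; python3 dial.py
python3 - <<'E'
from h import *
s=grab_frame("side")[:,:,::-1];t=grab_frame("top")[:,:,::-1]
cv2.imwrite("pics/c9.png",np.hstack([crop(s,175,240,100,140,4),crop(t,300,140,100,140,4)]))
E
```

```text
time_s: 29.08
tcp_pos: [506.3, -35.0, 199.0]
tcp_rot: [0.998, 0.063, -0.0, 0.005]
contact_force: [-0.7, 1.2, 0.3]
gripper_width: 0.001
time_s: 29.7
tcp_pos: [506.4, -40.4, 197.9]
tcp_rot: [0.998, 0.06, -0.001, 0.005]
contact_force: [0.2, -0.3, 0.2]
gripper_width: 0.0
t 29.70 tcp [506.37 -40.4  197.9 ] xang 6.84 zaxis [-0.0021 -0.0103 -0.9999] F [ 0.2 -0.3  0.2] w 0.000 q7 0.00
[[34 21 10 10 65]
 [47 21 10  4 21]
 [21 28  9  4 23]] [[193.88 128.65]
 [259.64 116.79]
 [126.63 148.8 ]]
dial if band 1 [1.97 1.67 2.25]
dial if band 2 [1.82 1.67 1.92]
dial if band 3 [2.19 2.09 2.31]
```

View pics/c9.png

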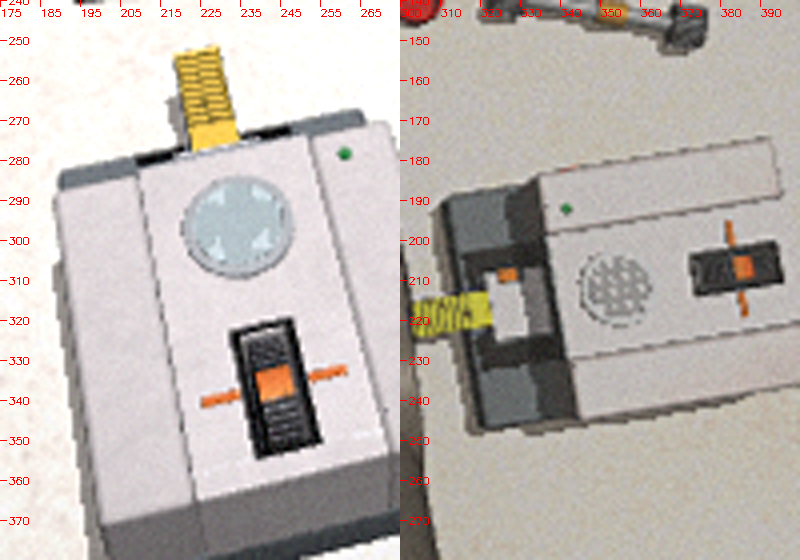

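The slider is flat in the bed and the key shows in its notch at top-crop (507,273). The band reads about 1.97 from the side and about 2.0 from above, which is in range but near the upper limit, so one more small nudge back.

```bash
python3 -m inch '[[0.3,0,0.8,0.005,-0.04,0,1],[0.2,-0.1,0.8,0.008,-0.06,-0.005,1],[0,0,0,0.009,-0.06,-0.005,1],[0,0,0,0.008,-0.06,-0.005,1],[0,0,0,0.005,-0.04,-0.005,1]]'; python3 -m inch '[[0,0,0,0,-0.01,0,1],[0,0,0,0,0,0,1],[0,0,0,0,0,0,1],[0,0,0,0,0,0,1],[0,0,0,0,0,0,1]]'; python3 st.py
```

```text
time_s: 30.48
tcp_pos: [543.5, -302.0, 179.3]
tcp_rot: [0.997, 0.081, 0.002, 0.001]
contact_force: [1.3, -0.2, -0.0]
gripper_width: 0.003
time_s: 31.1
tcp_pos: [543.6, -310.0, 179.1]
tcp_rot: [0.997, 0.081, 0.002, -0.0]
contact_force: [-0.5, -0.3, 0.1]
gripper_width: -0.001
t 31.10 tcp [ 543.65 -309.96  179.07] xang 9.33 zaxis [ 4.4e-03  9.0e-04 -1.0e+00] F [-0.5 -0.3  0.1] w -0.001 q7 0.50
```

```bash
python3 -m inch '[[0,0.2,-0.7,0.002,-0.02,-0.02,1],[0,0,0,0,-0.014,-0.02,1],[0,0,0,0,0,-0.015,1],[0,0,0,0,0,0,1],[0,0,0,0,0,0,1]]'; python3 st.py
```

```text
time_s: 31.72
tcp_pos: [546.9, -341.1, 122.8]
tcp_rot: [0.997, 0.078, 0.001, -0.001]
contact_force: [0.2, -0.3, 0.1]
gripper_width: 0.001
t 31.73 tcp [ 546.94 -341.13  122.79] xang 8.90 zaxis [ 0.0024  0.0022 -1.    ] F [ 0.2 -0.3  0.1] w 0.001 q7 0.51
```

```bash
python3 -m inch '[[-0.1,0.1,-0.3,-0.001,-0.003,-0.004,1],[0,0,0,0,0,-0.002,1],[0,0,0,0,0,-0.001,1],[0,0,0,0,0,0,1],[0,0,0,0,0,0,1]]'; python3 st.py
```

```text
time_s: 32.35
tcp_pos: [547.1, -343.8, 117.2]
tcp_rot: [0.997, 0.075, 0.002, 0.001]
contact_force: [0.3, 0.2, -1.2]
gripper_width: -0.003
t 32.35 tcp [ 547.11 -343.85  117.19] xang 8.65 zaxis [ 3.3e-03 -9.0e-04 -1.0e+00] F [ 0.3  0.2 -1.2] w -0.003 q7 0.51
```

```bash
python3 -m inch '[[0.1,0.2,0,-0.001,0,-0.003,1],[0,0,0,0,0.0005,-0.002,1],[0.1,0,0,-0.0002,0.0015,-0.001,1],[0.1,0,0,-0.0002,0.0015,-0.0005,1],[0,0,0,0,0.0005,0.008,1]]'; python3 st.py;  python3 -m inch '[[0,0,0,0,0,0.01,1],[0,0,0,-0.002,0.03,0.01,1],[0,0,0,-0.002,0.04,0.02,1],[0,0,0,-0.002,0.04,0.02,1],[0,0,0,0,0,0,1]]'; python3 st.py; python3 dial.py
```

```text
time_s: 32.98
tcp_pos: [545.3, -341.9, 120.5]
tcp_rot: [0.997, 0.075, -0.0, -0.001]
contact_force: [0.2, 0.2, 0.7]
gripper_width: -0.0
t 32.98 tcp [ 545.32 -341.88  120.49] xang 8.57 zaxis [-5.0e-04  1.6e-03 -1.0e+00] F [0.2 0.2 0.7] w -0.000 q7 0.51
time_s: 33.6
tcp_pos: [540.2, -228.1, 184.9]
tcp_rot: [0.997, 0.075, 0.002, -0.001]
contact_force: [1.2, 0.2, -0.3]
gripper_width: 0.002
t 33.60 tcp [ 540.16 -228.09  184.88] xang 8.57 zaxis [ 0.003  0.002 -1.   ] F [ 1.2  0.2 -0.3] w 0.002 q7 0.36
[[34 21  9  9 65]
 [47 21 10  4 21]
 [21 28  9  4 22]] [[192.65 126.04]
 [259.64 116.79]
 [126.59 149.09]]
dial if band 1 [1.94 1.67 2.2 ]
dial if band 2 [1.82 1.67 1.92]
dial if band 3 [2.19 2.09 2.31]
```

```bash
python3 -m inch '[[0,0,0,0,0,0.01,1],[0,0,0,0,0,0,1],[0,0,0,0,0,0,1],[0,0,0,0,0,0,1],[0,0,0,0,0,0,1]]'; python3 dial.py; python3 -c "
from bench import bot;print(bot.sign_off())"
```

```text
time_s: 34.28
tcp_pos: [537.6, -234.9, 192.9]
tcp_rot: [0.998, 0.07, -0.001, -0.0]
contact_force: [0.1, 0.4, 0.2]
gripper_width: -0.0
[[34 20  9 10 66]
 [47 21 10  4 21]
 [21 28  9  4 22]] [[192.88 125.68]
 [259.64 116.79]
 [127.5  148.86]]
dial if band 1 [1.93 1.6  2.2 ]
dial if band 2 [1.82 1.67 1.92]
dial if band 3 [2.19 2.09 2.31]
the job is handed in; nothing more can be done
None
```

The filter slider is home in the lamp's bed, the brightness wheel's band stands at the marks, and the job was handed in at about 34 s; no verdict was given.

- **Slider:** I took it out through the tray's trough, laid it on the mat and gripped it again by the yellow grip. I then passed it under the hood, lowered it over the key and let go. The last pictures show it flat in the bed with the key in its notch. The grip's end lay about 1.3 mm from where a fully home slider puts it.
- **Wheel:** It had evidently not started at 0, because two strokes of about 1.2 rad in all brought the band to the marks. The side camera then read about 1.99 rad. My first nudge back drifted forward while pressing, so I repeated it and made one more small one. The last side reading was 1.93 rad (allowed 1.75 to 2.05).
- **Checks that differed:** Before the last nudge the top view read about 0.03 rad higher than the side view (2.0 against 1.97). I did not repeat the top view after that.
- **At hand-in:** The robot hung free about 190 mm above the bench with no contact force beyond sensor noise. I did not measure again whether the other slider, objectives, cap and shaft had stayed put; nothing I did touched them.

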